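Pack the lab pickup tray at the test station

TASK

Pack the grey tray for the lab pickup: lay each of the three labelled sample tubes flat in the middle of the bay whose floor has the colour of its cap, and the used test cassette (red lines in its window) face up in the middle of the black bay, all lengthwise in their bays. Leave the bare blue-capped tube without a label and the unused cassette with the blank window where they lie.

Things in the scene. Friction and masses are not known exactly. Their poses are not given: they have to be found in the camera images.
- tube_blue_center (a point): centre of the labelled tube with the blue cap, lying on the table. Tube: 96 mm long, body a 20 mm round barrel with a white label and a dark ring, blue square cap 26 x 26 x 26 mm at its +x end, square foot 26 x 26 x 6 mm at the other, so it does not roll. The point is at mid-length on the tube's axis, 13 mm above what it lies on; x runs along the tube towards the cap. Weighs about 35 g; grip across the barrel (it is round from x = -40 to +20 mm)
- tube_green_center (a point): centre of the labelled tube with the green cap, lying on the table. Tube: 96 mm long, body a 20 mm round barrel with a white label and a dark ring, green square cap 26 x 26 x 26 mm at its +x end, square foot 26 x 26 x 6 mm at the other, so it does not roll. The point is at mid-length on the tube's axis, 13 mm above what it lies on; x runs along the tube towards the cap. Weighs about 35 g; grip across the barrel (it is round from x = -40 to +20 mm)
- tube_orange_center (a point): centre of the labelled tube with the orange cap, lying on the table. Tube: 96 mm long, body a 20 mm round barrel with a white label and a dark ring, orange square cap 26 x 26 x 26 mm at its +x end, square foot 26 x 26 x 6 mm at the other, so it does not roll. The point is at mid-length on the tube's axis, 13 mm above what it lies on; x runs along the tube towards the cap. Weighs about 35 g; grip across the barrel (it is round from x = -40 to +20 mm)
- cassette_used_center (a point): the used test cassette: 84 x 26 x 8 mm white flat plastic plate with a framed window and a round well on its upper face; the point is its centre, 4 mm above what it lies on; x along its length (the window on the +x half), z out of the upper face. Weighs about 20 g. Two red lines in the window and a red well mark it as used
- tube_bare_center (a point): look-alike to be left alone: centre of a tube of the same shape and size with a blue cap, but bare: see-through barrel, no label. x along the tube towards the cap, 13 mm above the table
- cassette_new_center (a point): look-alike to be left alone: the unused test cassette, same shape: 84 x 26 x 8 mm white flat plastic plate with a framed window and a round well on its upper face; the point is its centre, 4 mm above what it lies on; x along its length (the window on the +x half), z out of the upper face. Weighs about 20 g. Its window and well are blank white
- liner_blue: the blue liner, a flat 122 x 74 x 2 mm sheet that is the floor of one of the four bays of the fixed grey tray; the labelled blue-capped tube belongs here. Origin: centre of its underside, 5 mm above the table, so things rest on it 2 mm higher; x is the bay's long direction, z up. The bays stand side by side along y, 82 mm apart, in varying order; the bay inside is 130 mm (x) by 78 mm (y), and its walls, 4 mm thick, end 11 mm above this origin
- liner_green: the green liner, a flat 122 x 74 x 2 mm sheet that is the floor of one of the four bays of the fixed grey tray; the labelled green-capped tube belongs here. Origin: centre of its underside, 5 mm above the table, so things rest on it 2 mm higher; x is the bay's long direction, z up. The bays stand side by side along y, 82 mm apart, in varying order; the bay inside is 130 mm (x) by 78 mm (y), and its walls, 4 mm thick, end 11 mm above this origin
- liner_orange: the orange liner, a flat 122 x 74 x 2 mm sheet that is the floor of one of the four bays of the fixed grey tray; the labelled orange-capped tube belongs here. Origin: centre of its underside, 5 mm above the table, so things rest on it 2 mm higher; x is the bay's long direction, z up. The bays stand side by side along y, 82 mm apart, in varying order; the bay inside is 130 mm (x) by 78 mm (y), and its walls, 4 mm thick, end 11 mm above this origin
- liner_black: the black liner, a flat 122 x 74 x 2 mm sheet that is the floor of one of the four bays of the fixed grey tray; the used cassette belongs here. Origin: centre of its underside, 5 mm above the table, so things rest on it 2 mm higher; x is the bay's long direction, z up. The bays stand side by side along y, 82 mm apart, in varying order; the bay inside is 130 mm (x) by 78 mm (y), and its walls, 4 mm thick, end 11 mm above this origin
There are look-alikes about, which are no part of the job. What is shaped like the part that bears tube_orange_center but yellow is not meant.

How it is judged:
At the end, for the whole second after the job is handed in: Labelled tubes lie flat in the bays of their cap colours, the used cassette flat, face up in the black bay: centred within 22 mm along, 25 mm across, at resting height within 5 mm, lengthwise within 0.5 rad, at rest. Bare tube and unused cassette within 20 mm of their starts (x of tube_blue_center in the frame of liner_blue between -0.022 and 0.022 m and y of tube_blue_center in the frame of liner_blue between -0.025 and 0.025 m and z of tube_blue_center in the frame of liner_blue between 0.01 and 0.02 m and angle between the x axis of tube_blue_center and the x axis of liner_blue, either way round below 0.5 rad and linear speed of each of tube_blue, tube_green, tube_orange, cassette_used below 0.02 m/s and x of tube_green_center in the frame of liner_green between -0.022 and 0.022 m and y of tube_green_center in the frame of liner_green between -0.025 and 0.025 m and z of tube_green_center in the frame of liner_green between 0.01 and 0.02 m and angle between the x axis of tube_green_center and the x axis of liner_green, either way round below 0.5 rad and x of tube_orange_center in the frame of liner_orange between -0.022 and 0.022 m and y of tube_orange_center in the frame of liner_orange between -0.025 and 0.025 m and z of tube_orange_center in the frame of liner_orange between 0.01 and 0.02 m and angle between the x axis of tube_orange_center and the x axis of liner_orange, either way round below 0.5 rad and x of cassette_used_center in the frame of liner_black between -0.022 and 0.022 m and y of cassette_used_center in the frame of liner_black between -0.025 and 0.025 m and z of cassette_used_center in the frame of liner_black between 0.001 and 0.011 m and angle between the x axis of cassette_used_center and the x axis of liner_black, either way round below 0.5 rad and angle between cassette_used_center's own z axis and vertical below 0.15 rad and distance of each of tube_bare_center, cassette_new_center from where it was at the start of the episode below 0.02 m); the robot touches nothing.
It fails at once if the bare tube is moved by more than 20 mm (distance of tube_bare_center from where it was at the start of the episode above 0.02 m).
It fails at once if the unused cassette is moved by more than 20 mm (distance of cassette_new_center from where it was at the start of the episode above 0.02 m).
It also fails if it takes over 96 s, if anything falls off the work surface, if the arm or the gripper's body presses on something with over 40 N, if the wrist force passes 120 N, or if a joint passes its speed limit or range.

ROBOT

A 7-joint arm with a two-finger parallel gripper is mounted at the origin on the work surface. World frame = base frame: x ahead of the robot, y to its left, z up, the work surface at z = 0. Lengths are in m, angles in rad, forces in N, time in s.
With the tool pointing down it reaches from about 0.425 to 0.95 m from the base axis. Payload 16.7 kg.
Tool frame: the origin (TCP) lies where the fingers leave the gripper's body, on its centre line; the fingertips stand 97 mm ahead of it and the grasp point (between the pads) lies 78 mm ahead of it (manip.tcp_to_grasp is the distance from the TCP to the grasp point, in m); y points along the fingers, z is the direction in which the jaws open and shut, and the axes are right-handed (so a half turn about y gives the same grasp; the last joint's range is limited). The gripper opens to 94 mm and grips with 3 to 60 N. Pads are 16 mm wide; open, the fingers measure 119 mm over their backs; the gripper's body (75 mm by 177 mm) begins 78 mm behind the grasp point.
Start: joints at [1.058, 0.426, 0.074, 1.606, -0.034, 1.111, -0.067], TCP at [0.24, -0.631, 0.303] pointing down, gripper open.
Joint ranges: [-2.85, 2.85], [-0.5, 2.14], [-1.23, 1.37], [0.21, 2.46], [-1.02, 4.16], [0.16, 2.05], [-2.73, 2.73]. Speed limits (rad/s): [1.89, 1.89, 2.39, 2.39, 3.01, 3.01, 3.01].

INTERFACE

Orientations are given as a 3x3 rotation matrix whose columns are the frame's x, y, z axes.
In Python, from station import manip gives the robot as it stands. The module is installed in compiled form; this text tells all that it offers.
- The arm moves only by the tool drive_tool, never from a script. Its arguments are lists of equal length, an entry for each row: "travel": the shift along the world's x, y, z in cm, a list of three; "spin": the turn about the world's z in degrees. A call has 1 to 20 rows; each row is the pose to reach, as a shift and turn from the pose commanded when the call began; what a row does not reach only later rows make up. A row lasts 1/12 s, in which the tool goes at most 41.7 mm and 7.16 degrees, less where a joint would pass 70% of its speed; a pose out of reach is approached as far as the arm can. A call with a gripper value outside its range is refused whole. "grip" is the opening, from 0 (shut) to 1 (fully open), set as the call begins (left out, the last holds). The fingers move at their own pace and stop on an object; the grip force is fixed at half the most. Time passes only in rows, so rows that repeat a pose let the fingers close. It gives the time, the measured TCP pose, the force and the opening at its end, in the units of the state.
- manip.get_state(): the state, without advancing time (a new reading comes with each control period).
- manip.camera(name): name is "side" or "top" or "wrist"; returns a dict with "img" (384x512x3 uint8, red, green, blue), "fx", "fy", "cx", "cy" (pixels), "T" (4x4, takes a point from camera to world coordinates). Camera axes: x right, y down, z forward; pixel columns grow to the right and rows downward; lengths in m; the calibration is good to about 2 mm. A picture is of the moment at which its call begins. There is no depth.
- manip.hand_in(): hands the job in, once; it reports no verdict.
The state is a dict: "t": time; "qpos": joint angles; "dq": joint speeds; "effort": joint torques, N m; "position": TCP position; "tcp_rot": TCP orientation; "wrist_force": force on the tool from outside, world axes, zero at the start; "torque": the same for the moment, N m; "grip_width": finger opening in m.
Only numpy, scipy, OpenCV 4.12 (cv2) and the standard library are available. Lean on these libraries where they do the work, as an engineer would, in place of code of your own. Each camera call takes 0.05 s, during which the arm holds its last target.

## Working session

There is one attempt and no reset: what is moved stays moved. The work goes in short steps, Python scripts to look and compute and a tool call to move; the robot and the scene stay as the last step left them, time stands still between calls to the robot, and variables do not carry over. Pictures are saved under pics/ and viewed, and the job is handed in when it is done.

Besides the shell and the picture viewer there is one more tool, called after "Call:" as name(argument=value, ...), one argument or row to a line, values as JSON. drive_tool: Moves the arm, as the interface text tells. Its arguments: {"type":"object","properties":{"travel":{"type":"array","items":{"type":"array","items":{"type":"number"}}},"spin":{"type":"array","items":{"type":"number"}},"grip":{"type":"number"}},"required":["travel","spin"]}

```bash
mkdir -p pics
python3 - <<'E'
from station import manip
import cv2,numpy as np
s=manip.get_state();print(s['t'],s['position'],np.round(s['tcp_rot'],3).tolist(),s['grip_width'],manip.tcp_to_grasp)
for n in['top','side','wrist']:
    c=manip.camera(n);cv2.imwrite(f'pics/{n}0.png',c['img'][:,:,::-1]);print(n,c['fx'],c['cx'],c['cy'],np.round(c['T'],3).tolist())
E
```

```text
0.0 [ 0.2400745  -0.63052711  0.30200372] [[-0.935, -0.001, 0.356], [-0.356, 0.001, -0.935], [0.0, -1.0, -0.001]] 0.0937830122379586 0.0784
top 418.79366051311575 261.5648008378641 189.85753905253046 [[0.003, -0.997, 0.072, 0.508], [-1.0, -0.004, -0.014, 0.01], [0.015, -0.072, -0.997, 1.087], [0.0, 0.0, 0.0, 1.0]]
side 359.97155892921046 260.2289454402836 188.0111157687914 [[-0.753, -0.379, 0.538, 0.153], [-0.658, 0.457, -0.598, 0.471], [-0.02, -0.805, -0.593, 0.529], [0.0, 0.0, 0.0, 1.0]]
wrist 296.69154716537275 252.2319068344648 188.12146948185628 [[0.355, -0.895, -0.271, 0.318], [-0.935, -0.341, -0.101, -0.601], [-0.002, 0.289, -0.957, 0.383], [0.0, 0.0, 0.0, 1.0]]
```

View pics/top0.png

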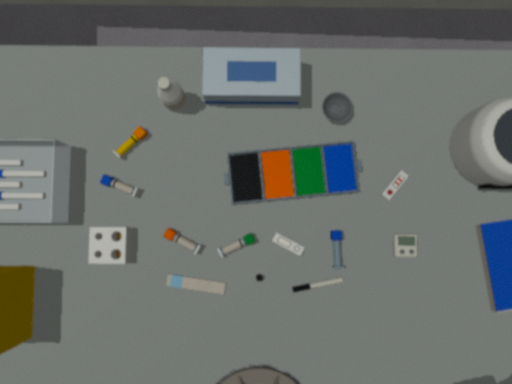

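View pics/side0.png

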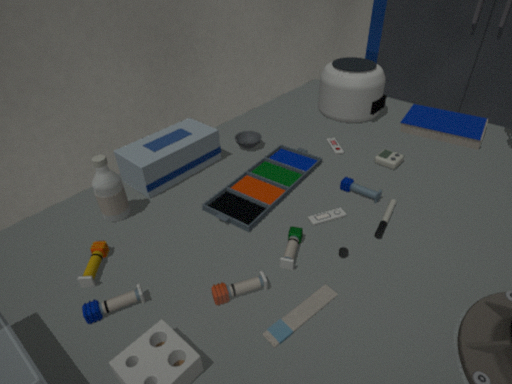

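```bash
cat > h.py <<'E'
import cv2,numpy as np
from station import manip
def w(c,u,v,z):
    T=c['T'];d=T[:3,:3]@np.array([(u-c['cx'])/c['fx'],(v-c['cy'])/c['fy'],1]);o=T[:3,3]
    return (o+d*(z-o[2])/d[2])
def pix(c,p):
    T=c['T'];q=T[:3,:3].T@(np.array(p)-T[:3,3]);return c['fx']*q[0]/q[2]+c['cx'],c['fy']*q[1]/q[2]+c['cy']
E
python3 - <<'E'
from h import *
im=cv2.imread('pics/top0.png')
a=cv2.resize(im[120:300,85:265],None,fx=4,fy=4,interpolation=cv2.INTER_CUBIC)[:600]
b=cv2.resize(im[140:290,225:425],None,fx=4,fy=4,interpolation=cv2.INTER_CUBIC)
cv2.imwrite('pics/a.png',a);cv2.imwrite('pics/b.png',b)
E
```

```text
(no output)
```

View pics/a.png

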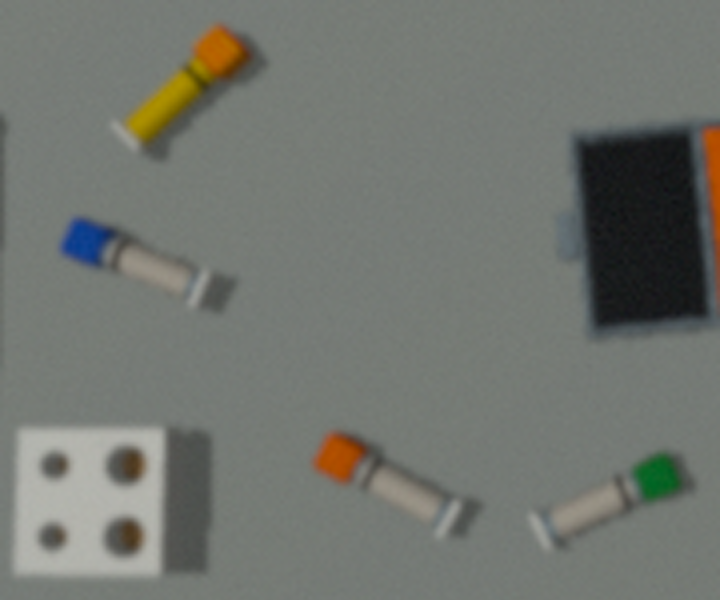

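View pics/b.png

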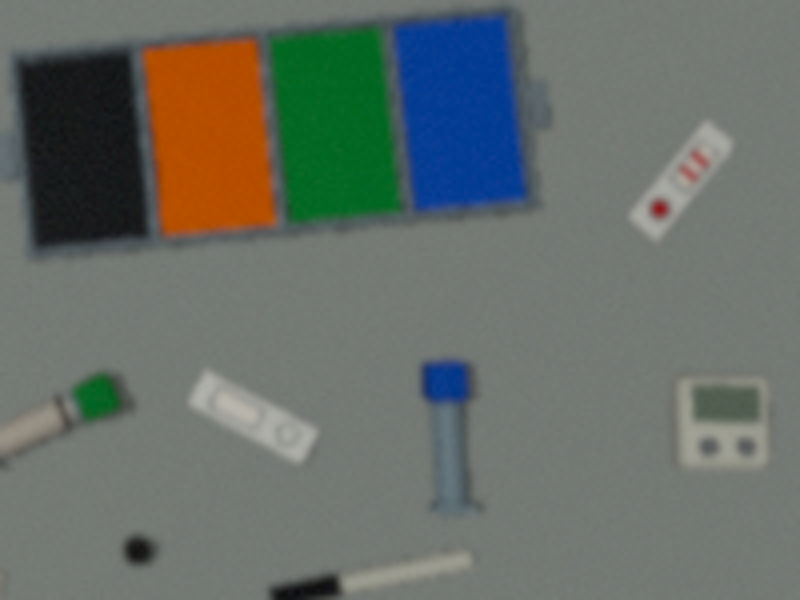

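Run:
```python
from h import *
c=manip.camera('top');im=cv2.cvtColor(c['img'],cv2.COLOR_RGB2HSV)
H,S,V=[im[:,:,i].astype(int) for i in range(3)]
def box(m,b):
    o=np.zeros_like(m);x0,y0,x1,y1=b;o[y0:y1,x0:x1]=m[y0:y1,x0:x1];return o
def cen(m): v,u=np.nonzero(m);return u.mean(),v.mean(),len(u)
white=(S<60)&(V>150); print(im[186,122],im[220,180],im[200,420])
for n,b in dict(blue=(97,170,145,200),orange=(160,225,207,256),green=(214,230,260,262)).items():
    cap=box((S>140)&(V>60),b);wh=box((V>135)&(S<80),b)
    a=cen(cap);d=cen(wh)
    P=w(c,a[0],a[1],.02);Q=w(c,d[0],d[1],.018);e=(P-Q)[:2];L=np.linalg.norm(e);e/=L
    # union extents along axis
    v,u=np.nonzero(cap|wh);pts=np.array([w(c,x,y,.013)[:2] for x,y in zip(u,v)])
    pr=(pts-P[:2])@e
    print(n,a,d,'cap',P[:2].round(4),'dist',L.round(4),'ext',pr.min().round(3),pr.max().round(3),'ctr',(P[:2]-.035*e).round(4),'ang',np.degrees(np.arctan2(e[1],e[0])).round(1))
b=(375,165,415,205);m=box((V>140)|(S>120),b).astype(np.uint8)
r=cv2.minAreaRect(np.argwhere(m)[:,::-1].astype(np.float32));bp=[w(c,*p,.008)[:2].round(4).tolist() for p in cv2.boxPoints(r)];print('cas',r,w(c,*r[0],.008)[:2],bp)
red=box((S>120)&(V>60),b);print('red',w(c,*cen(red)[:2],.008))
for n,b,mm in[('blue',(320,140,362,200),(S>140)&(H>100)),('green',(288,142,330,200),(S>140)&(H>40)&(H<80)),('orange',(256,145,298,204),(S>140)&(H<20)),('black',(228,148,264,206),V<60)]:
    m=box(mm,b);m=cv2.morphologyEx(m.astype(np.uint8),cv2.MORPH_OPEN,np.ones((3,3)));r=cv2.minAreaRect(np.argwhere(m)[:,::-1].astype(np.float32))
    bp=np.array([w(c,*p,.007)[:2] for p in cv2.boxPoints(r)]);ee=[bp[1]-bp[0],bp[2]-bp[1]];ee=max(ee,key=np.linalg.norm)
    print(n,np.round(r[1],1),cen(m),'ctr',w(c,*cen(m)[:2],.007)[:2].round(4),'ang',np.degrees(np.arctan2(ee[1],ee[0])).round(1)%180,np.linalg.norm(ee).round(4))
```

```text
[ 20  31 147] [ 65  12 123] [ 60   8 122]
blue (np.float64(105.96385542168674), np.float64(179.89156626506025), 83) (np.float64(124.91489361702128), np.float64(188.2659574468085), 94) cap [0.6087 0.3905] dist 0.0524 ext -0.078 0.014 ctr [0.5946 0.3585] ang 66.3
orange (np.float64(169.3548387096774), np.float64(233.70967741935485), 93) (np.float64(187.9591836734694), np.float64(245.0408163265306), 98) cap [0.4727 0.2271] dist 0.055 ext -0.081 0.013 ctr [0.4546 0.1971] ang 58.8
green (np.float64(248.9240506329114), np.float64(238.8227848101266), 79) (np.float64(228.09803921568627), np.float64(247.90196078431373), 102) cap [0.4603 0.0259] dist 0.0575 ext -0.086 0.011 ctr [0.4463 0.058 ] ang -66.3
cas ((394.90203857421875, 184.65463256835938), (9.76264762878418, 31.376693725585938), 39.47245788574219) [ 0.60057529 -0.35239691] [[0.577, -0.3161], [0.6404, -0.3695], [0.6243, -0.3888], [0.5609, -0.3354]]
red [ 0.58138898 -0.33792542  0.008     ]
blue [47.  28.3] (np.float64(339.66033434650456), np.float64(167.6481762917933), 1316) ctr [ 0.6445 -0.2091] ang 5.800000000000011 0.1229
green [46.  27.8] (np.float64(308.328885400314), np.float64(170.67111459968604), 1274) ctr [ 0.6362 -0.1274] ang 5.900000000000006 0.1204
orange [46.9 28.5] (np.float64(276.9566192969334), np.float64(173.74943904263276), 1337) ctr [ 0.6278 -0.0458] ang 5.800000000000011 0.1225
black [46.4 28.6] (np.float64(245.34270516717325), np.float64(176.84954407294833), 1316) ctr [0.6194 0.0362] ang 6.199999999999989 0.121
```

Call:
drive_tool(
  travel=[
    [36.0, 27.8, -4],
    [36.0, 27.8, -4],
    [36.0, 27.8, -4],
    [36.0, 27.8, -4],
    [36.0, 27.8, -4],
    [36.0, 27.8, -4],
    [36.0, 27.8, -4],
    [36.0, 27.8, -4],
    [36.0, 27.8, -4],
    [36.0, 27.8, -4],
    [36.0, 27.8, -4],
    [36.0, 27.8, -12],
    [36.0, 27.8, -12],
    [36.0, 27.8, -12],
    [36.0, 27.8, -12],
    [36.0, 27.8, -12],
  ],
  spin=[-60.9, -60.9, -60.9, -60.9, -60.9, -60.9, -60.9, -60.9, -60.9, -60.9, -60.9, -60.9, -60.9, -60.9, -60.9, -60.9],
  grip=0.6,
)

```text
t: 1.53
position: [0.6001, -0.3541, 0.1846]
tcp_rot: [[-0.765, 0.001, -0.645], [0.645, -0.001, -0.765], [-0.001, -1.0, 0.0]]
wrist_force: [0.2, 0.5, 1.7]
grip_width: 0.0562
```

```bash
cat > st.py <<'E'
from h import *
import sys
s=manip.get_state();R=s['tcp_rot'];g=s['position']+R[:,1]*.0784
print(s['t'],s['position'].round(4),'tilt',R[:,1].round(4),'jaw',np.degrees(np.arctan2(R[1,2],R[0,2])).round(2),'w',s['grip_width'],'F',np.round(s['wrist_force'],2))
for a in sys.argv[1:]:
    n,f=a.split(':');c=manip.camera(n);cv2.imwrite(f'pics/{f}.png',c['img'][:,:,::-1])
E
python3 st.py wrist:w1
```

```text
1.5333 [ 0.6001 -0.3541  0.1846] tilt [ 0.001 -0.001 -1.   ] jaw -130.13 w 0.0561708340648366 F [0.17 0.51 1.74]
```

View pics/w1.png

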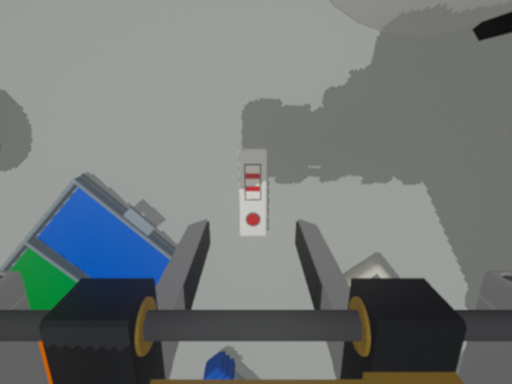

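Call:
drive_tool(
  travel=[
    [0, 0.1, -3],
    [0, 0.1, -6],
    [0, 0.1, -7.5],
    [0, 0.1, -8.3],
    [0, 0.1, -8.3],
    [0, 0.1, -8.3],
  ],
  spin=[0, 0, 0, 0, 0, 0],
)

```text
t: 2.08
position: [0.6006, -0.3525, 0.1012]
tcp_rot: [[-0.765, 0.001, -0.644], [0.644, -0.001, -0.765], [-0.001, -1.0, -0.0]]
wrist_force: [-0.5, -0.2, 0.0]
grip_width: 0.0564
```

Call:
drive_tool(
  travel=[
    [0, 0, -0.1],
    [0, 0, -0.1],
    [0, 0, -0.1],
  ],
  spin=[0, 0, 0],
)

```text
t: 2.33
position: [0.6006, -0.3521, 0.0998]
tcp_rot: [[-0.765, 0.001, -0.644], [0.644, -0.001, -0.765], [-0.001, -1.0, -0.0]]
wrist_force: [-0.3, -0.0, -0.4]
grip_width: 0.0561
```

Call:
drive_tool(
  travel=[
    [0, 0, 0],
    [0, 0, 0],
    [0, 0, 0],
    [0, 0, 0],
    [0, 0, 0],
    [0, 0, 0],
  ],
  spin=[0, 0, 0, 0, 0, 0],
  grip=0,
)

```text
t: 2.83
position: [0.6001, -0.3518, 0.0987]
tcp_rot: [[-0.765, 0.0, -0.644], [0.644, 0.0, -0.765], [-0.0, -1.0, -0.0]]
wrist_force: [0.3, 0.2, 1.0]
grip_width: 0.0254
```

Call:
drive_tool(
  travel=[
    [0, 0, 4],
    [0, 0, 8],
    [0, 0, 8],
    [1.9, 38.8, 8],
    [1.9, 38.8, 8],
    [1.9, 38.8, 8],
    [1.9, 38.8, 8],
    [1.9, 38.8, 8],
    [1.9, 38.8, 8],
    [1.9, 38.8, 8],
    [1.9, 38.8, 8],
    [1.9, 38.8, 8],
    [1.9, 38.8, 8],
    [1.9, 38.8, 8],
    [1.9, 38.8, 8],
    [1.9, 38.8, 8],
    [1.9, 38.8, 8],
  ],
  spin=[0, 0, 0, 46, 46, 46, 46, 46, 46, 46, 46, 46, 46, 46, 46, 46, 46],
)

```text
t: 4.25
position: [0.6192, 0.0343, 0.1786]
tcp_rot: [[-0.995, -0.0, 0.101], [-0.101, -0.001, -0.995], [0.0, -1.0, 0.001]]
wrist_force: [-0.1, -0.2, -0.3]
grip_width: 0.0255
```

```bash
python3 st.py wrist:w2 side:s2
```

```text
4.25 [0.6192 0.0343 0.1786] tilt [-0.e+00 -6.e-04 -1.e+00] jaw -84.19 w 0.025471922789235664 F [-0.1  -0.16 -0.34]
```

View pics/w2.png

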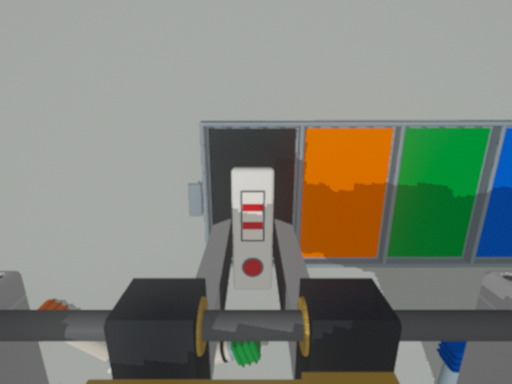

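View pics/s2.png

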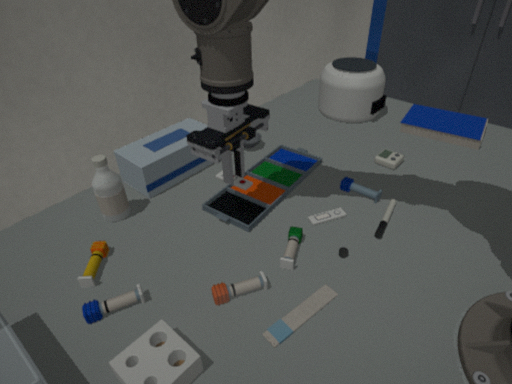

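Call:
drive_tool(
  travel=[
    [0, 0.1, -3],
    [0, 0.1, -6],
    [0, 0.1, -7.2],
    [0, 0.1, -7.2],
    [0, 0.1, -7.2],
    [0, 0.1, -7.2],
  ],
  spin=[0, 0, 0, 0, 0, 0],
)

```text
t: 4.85
position: [0.6193, 0.0366, 0.1069]
tcp_rot: [[-0.995, -0.0, 0.103], [-0.103, -0.0, -0.995], [0.0, -1.0, 0.0]]
wrist_force: [0.1, -0.4, -0.3]
grip_width: 0.0259
```

Call:
drive_tool(
  travel=[
    [0, 0, 0],
    [0, 0, 0],
    [0, 0, 0],
    [0, 0, 0],
    [0, 0, 3],
    [0, 0, 6],
    [0, 0, 8],
    [0, 0, 8],
  ],
  spin=[0, 0, 0, 0, 0, 0, 0, 0],
  grip=0.42,
)

```text
t: 5.52
position: [0.6209, 0.0374, 0.1911]
tcp_rot: [[-0.995, 0.006, 0.103], [-0.103, 0.001, -0.995], [-0.006, -1.0, -0.0]]
wrist_force: [0.9, 0.1, -0.2]
grip_width: 0.0393
```

Call:
drive_tool(
  travel=[
    [-17.3, 2.1, 0],
    [-17.3, 2.1, 0],
    [-17.3, 2.1, 0],
    [-17.3, 2.1, 0],
    [-17.3, 2.1, 0],
    [-17.3, 2.1, 0],
    [-17.3, 2.1, 0],
    [-17.3, 2.1, 0],
    [-17.3, 2.1, 0],
    [-17.3, 2.1, 0],
    [-17.3, 2.1, 0],
    [-17.3, 2.1, 0],
    [-17.3, 2.1, 0],
    [-17.3, 2.1, 0],
    [-17.3, 2.1, 0],
    [-17.3, 2.1, 0],
    [-17.3, 2.1, 0],
    [-17.3, 2.1, 0],
    [-17.3, 2.1, 0],
  ],
  spin=[107.8, 107.8, 107.8, 107.8, 107.8, 107.8, 107.8, 107.8, 107.8, 107.8, 107.8, 107.8, 107.8, 107.8, 107.8, 107.8, 107.8, 107.8, 107.8],
  grip=0.6,
)

```text
t: 7.1
position: [0.4461, 0.0582, 0.1866]
tcp_rot: [[0.4, -0.0, 0.917], [-0.917, -0.0, 0.4], [-0.0, -1.0, -0.0]]
wrist_force: [-0.4, -0.2, -0.3]
grip_width: 0.0566
```

```bash
python3 st.py wrist:w3 side:s3
```

```text
7.1 [0.4461 0.0582 0.1866] tilt [-1.e-04 -0.e+00 -1.e+00] jaw 23.56 w 0.05661922415834882 F [-0.42 -0.22 -0.27]
```

View pics/w3.png

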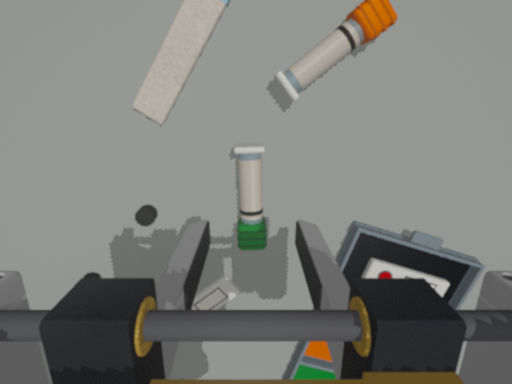

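View pics/s3.png

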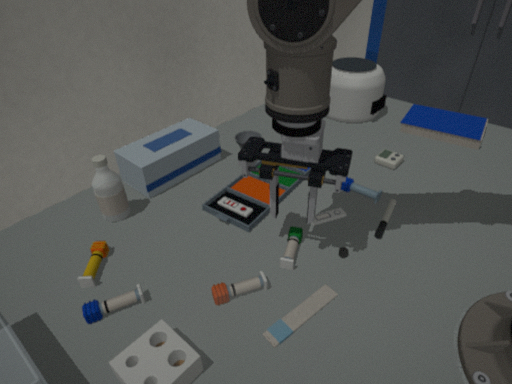

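Call:
drive_tool(
  travel=[
    [0, 0, -3],
    [0, 0, -6],
    [0, 0, -7.5],
    [0, 0, -8.5],
    [0, 0, -8.5],
    [0, 0, -8.5],
    [0, 0, -8.5],
  ],
  spin=[0, 0, 0, 0, 0, 0, 0],
)

```text
t: 7.78
position: [0.4467, 0.0584, 0.1026]
tcp_rot: [[0.402, 0.001, 0.915], [-0.915, 0.0, 0.402], [0.0, -1.0, 0.001]]
wrist_force: [0.1, 0.2, 1.3]
grip_width: 0.0561
```

Call:
drive_tool(
  travel=[
    [0, 0, 0],
    [0, 0, 0],
    [0, 0, 0],
    [0, 0, 0],
    [0, 0, 0],
    [0, 0, 0],
  ],
  spin=[0, 0, 0, 0, 0, 0],
  grip=0,
)

```text
t: 8.28
position: [0.4462, 0.0582, 0.1018]
tcp_rot: [[0.403, 0.0, 0.915], [-0.915, -0.0, 0.403], [0.0, -1.0, 0.0]]
wrist_force: [-1.1, -0.3, -0.2]
grip_width: 0.02
```

Call:
drive_tool(
  travel=[
    [0, 0, 4],
    [0, 0, 8],
    [0, 0, 8],
    [19, -18.6, 8],
    [19, -18.6, 8],
    [19, -18.6, 8],
    [19, -18.6, 8],
    [19, -18.6, 8],
    [19, -18.6, 8],
    [19, -18.6, 8],
    [19, -18.6, 8],
    [19, -18.6, 8],
    [19, -18.6, 8],
    [19, -18.6, 8],
    [19, -18.6, 8],
    [19, -18.6, 8],
    [19, -18.6, 8],
    [19, -18.6, 8],
    [19, -18.6, 8],
    [19, -18.6, 8],
  ],
  spin=[0, 0, 0, -107.8, -107.8, -107.8, -107.8, -107.8, -107.8, -107.8, -107.8, -107.8, -107.8, -107.8, -107.8, -107.8, -107.8, -107.8, -107.8, -107.8],
)

```text
t: 9.95
position: [0.6361, -0.1275, 0.1815]
tcp_rot: [[-0.994, -0.0, 0.107], [-0.107, -0.0, -0.994], [0.0, -1.0, 0.0]]
wrist_force: [0.3, 0.1, -0.3]
grip_width: 0.0192
```

```bash
python3 st.py wrist:w4
```

```text
9.95 [ 0.6361 -0.1275  0.1815] tilt [-3.e-04 -2.e-04 -1.e+00] jaw -83.85 w 0.01916427071699352 F [ 0.28  0.07 -0.3 ]
```

View pics/w4.png

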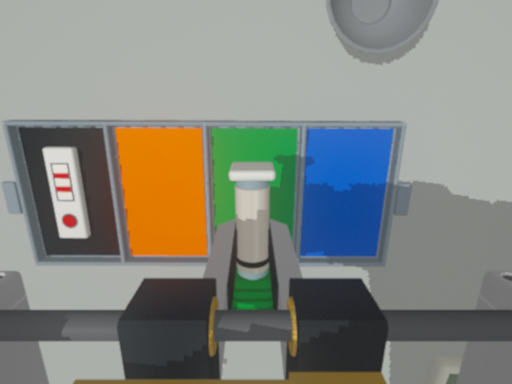

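Call:
drive_tool(
  travel=[
    [0, 0, -3],
    [0, 0, -6],
    [0, 0, -7.2],
    [0, 0, -7.2],
    [0, 0, -7.2],
    [0, 0, -7.2],
  ],
  spin=[0, 0, 0, 0, 0, 0],
)

```text
t: 10.5
position: [0.6364, -0.128, 0.1103]
tcp_rot: [[-0.995, 0.001, 0.105], [-0.105, 0.0, -0.995], [-0.001, -1.0, -0.0]]
wrist_force: [0.7, 0.7, -0.3]
grip_width: 0.0191
```

Call:
drive_tool(
  travel=[
    [0, 0, 0],
    [0, 0, 0],
    [0, 0, 0],
    [0, 0, 0],
    [0, 0, 3],
    [0, 0, 6],
    [0, 0, 8],
    [0, 0, 8],
  ],
  spin=[0, 0, 0, 0, 0, 0, 0, 0],
  grip=0.42,
)

```text
t: 11.17
position: [0.638, -0.1282, 0.1944]
tcp_rot: [[-0.995, 0.006, 0.103], [-0.103, -0.001, -0.995], [-0.006, -1.0, 0.001]]
wrist_force: [0.8, -0.2, 0.1]
grip_width: 0.0394
```

Call:
drive_tool(
  travel=[
    [-18.2, 32.5, 0],
    [-18.2, 32.5, 0],
    [-18.2, 32.5, 0],
    [-18.2, 32.5, 0],
    [-18.2, 32.5, 0],
    [-18.2, 32.5, 0],
    [-18.2, 32.5, 0],
    [-18.2, 32.5, 0],
    [-18.2, 32.5, 0],
    [-18.2, 32.5, 0],
    [-18.2, 32.5, 0],
    [-18.2, 32.5, 0],
    [-18.2, 32.5, 0],
    [-18.2, 32.5, 0],
  ],
  spin=[52.9, 52.9, 52.9, 52.9, 52.9, 52.9, 52.9, 52.9, 52.9, 52.9, 52.9, 52.9, 52.9, 52.9],
  grip=0.6,
)

```text
t: 12.33
position: [0.4547, 0.1961, 0.1895]
tcp_rot: [[-0.519, -0.0, 0.855], [-0.855, -0.0, -0.519], [0.0, -1.0, 0.0]]
wrist_force: [-0.7, -0.5, -0.1]
grip_width: 0.0563
```

```bash
python3 st.py wrist:w5
```

```text
12.3333 [0.4547 0.1961 0.1895] tilt [-1.e-04 -3.e-04 -1.e+00] jaw -31.27 w 0.05631527532360586 F [-0.71 -0.45 -0.06]
```

View pics/w5.png

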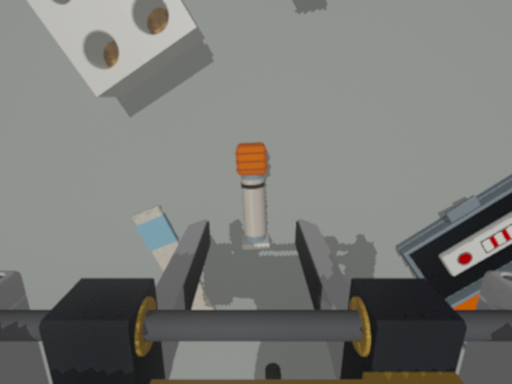

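Call:
drive_tool(
  travel=[
    [0, 0, -3],
    [0, 0, -6],
    [0, 0, -7.8],
    [0, 0, -8.8],
    [0, 0, -8.8],
    [0, 0, -8.8],
    [0, 0, -8.8],
  ],
  spin=[0, 0, 0, 0, 0, 0, 0],
)

```text
t: 12.97
position: [0.4548, 0.1973, 0.1027]
tcp_rot: [[-0.518, 0.001, 0.856], [-0.856, 0.001, -0.518], [-0.001, -1.0, 0.001]]
wrist_force: [-0.5, 1.0, -0.4]
grip_width: 0.0565
```

Call:
drive_tool(
  travel=[
    [0, 0, 0],
    [0, 0, 0],
    [0, 0, 0],
    [0, 0, 0],
    [0, 0, 0],
    [0, 0, 0],
  ],
  spin=[0, 0, 0, 0, 0, 0],
  grip=0,
)

```text
t: 13.47
position: [0.4542, 0.1972, 0.1018]
tcp_rot: [[-0.517, 0.0, 0.856], [-0.856, 0.0, -0.517], [-0.0, -1.0, 0.0]]
wrist_force: [0.6, -0.1, 1.4]
grip_width: 0.0197
```

Target orange (.628, -.046): +17.4, -24.3, spin -52.9.

Call:
drive_tool(
  travel=[
    [0, 0, 4],
    [0, 0, 8],
    [0, 0, 8],
    [17.4, -24.3, 8],
    [17.4, -24.3, 8],
    [17.4, -24.3, 8],
    [17.4, -24.3, 8],
    [17.4, -24.3, 8],
    [17.4, -24.3, 8],
    [17.4, -24.3, 8],
    [17.4, -24.3, 8],
    [17.4, -24.3, 8],
    [17.4, -24.3, 8],
    [17.4, -24.3, 8],
    [17.4, -24.3, 8],
    [17.4, -24.3, 8],
  ],
  spin=[0, 0, 0, -52.9, -52.9, -52.9, -52.9, -52.9, -52.9, -52.9, -52.9, -52.9, -52.9, -52.9, -52.9, -52.9],
)

```text
t: 14.8
position: [0.6278, -0.0447, 0.1818]
tcp_rot: [[-0.994, 0.0, 0.106], [-0.106, 0.0, -0.994], [-0.0, -1.0, -0.0]]
wrist_force: [-0.8, 1.1, 0.3]
grip_width: 0.0191
```

```bash
python3 st.py wrist:w6
```

```text
14.8 [ 0.6278 -0.0447  0.1818] tilt [ 0.e+00  4.e-04 -1.e+00] jaw -83.93 w 0.019137266932015 F [-0.83  1.14  0.26]
```

View pics/w6.png

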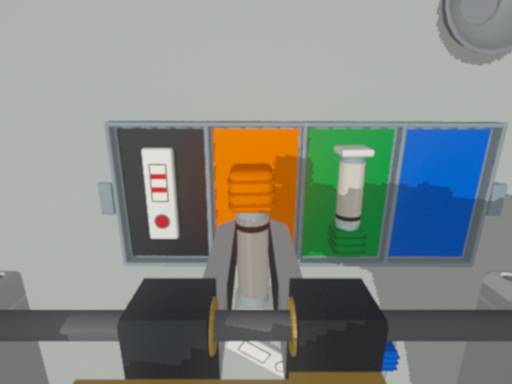

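Call:
drive_tool(
  travel=[
    [0, 0, -3],
    [0, 0, -6],
    [0, 0, -7.2],
    [0, 0, -7.2],
    [0, 0, -7.2],
    [0, 0, -7.2],
  ],
  spin=[0, 0, 0, 0, 0, 0],
)

```text
t: 15.35
position: [0.6285, -0.0457, 0.1105]
tcp_rot: [[-0.995, 0.001, 0.104], [-0.104, 0.0, -0.995], [-0.001, -1.0, 0.0]]
wrist_force: [0.3, -0.5, 1.2]
grip_width: 0.0192
```

Call:
drive_tool(
  travel=[
    [0, 0, 0],
    [0, 0, 0],
    [0, 0, 0],
    [0, 0, 0],
    [0, 0, 3],
    [0, 0, 6],
    [0, 0, 8],
    [0, 0, 8],
  ],
  spin=[0, 0, 0, 0, 0, 0, 0, 0],
  grip=0.42,
)

```text
t: 16.02
position: [0.6299, -0.0459, 0.1942]
tcp_rot: [[-0.995, 0.006, 0.103], [-0.103, 0.0, -0.995], [-0.006, -1.0, 0.0]]
wrist_force: [0.3, 0.3, 0.3]
grip_width: 0.0393
```

Call:
drive_tool(
  travel=[
    [-3.3, 40.4, 0],
    [-3.3, 40.4, 0],
    [-3.3, 40.4, 0],
    [-3.3, 40.4, 0],
    [-3.3, 40.4, 0],
    [-3.3, 40.4, 0],
    [-3.3, 40.4, 0],
    [-3.3, 40.4, 0],
    [-3.3, 40.4, 0],
    [-3.3, 40.4, 0],
    [-3.3, 40.4, 0],
    [-3.3, 40.4, 0],
    [-3.3, 40.4, 0],
    [-3.3, 40.4, 0],
  ],
  spin=[60.4, 60.4, 60.4, 60.4, 60.4, 60.4, 60.4, 60.4, 60.4, 60.4, 60.4, 60.4, 60.4, 60.4],
  grip=0.6,
)

```text
t: 17.18
position: [0.5957, 0.3566, 0.1894]
tcp_rot: [[-0.403, -0.0, 0.915], [-0.915, -0.001, -0.403], [0.001, -1.0, 0.0]]
wrist_force: [0.1, -0.8, 0.7]
grip_width: 0.0561
```

```bash
python3 st.py wrist:w7
```

```text
17.1833 [0.5957 0.3566 0.1894] tilt [-0.e+00 -9.e-04 -1.e+00] jaw -23.76 w 0.056142884809821 F [ 0.14 -0.84  0.72]
```

View pics/w7.png

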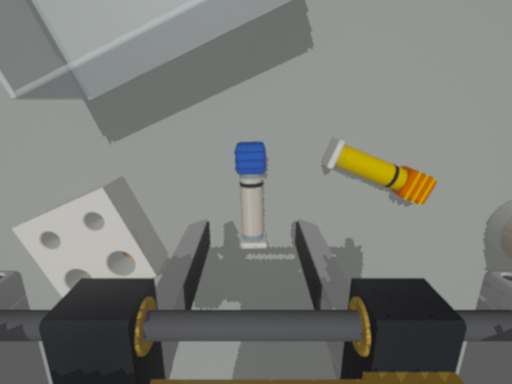

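Call:
drive_tool(
  travel=[
    [0, 0, -3],
    [0, 0, -6],
    [0, 0, -7.8],
    [0, 0, -8.8],
    [0, 0, -8.8],
    [0, 0, -8.8],
    [0, 0, -8.8],
  ],
  spin=[0, 0, 0, 0, 0, 0, 0],
)

```text
t: 17.82
position: [0.5959, 0.3583, 0.1032]
tcp_rot: [[-0.402, 0.002, 0.916], [-0.916, 0.001, -0.402], [-0.002, -1.0, 0.001]]
wrist_force: [-0.4, 0.0, -0.1]
grip_width: 0.0567
```

Call:
drive_tool(
  travel=[
    [0, 0, 0],
    [0, 0, 0],
    [0, 0, 0],
    [0, 0, 0],
    [0, 0, 0],
    [0, 0, 0],
  ],
  spin=[0, 0, 0, 0, 0, 0],
  grip=0,
)

```text
t: 18.32
position: [0.5952, 0.3582, 0.1018]
tcp_rot: [[-0.401, 0.0, 0.916], [-0.916, 0.0, -0.401], [-0.0, -1.0, 0.0]]
wrist_force: [0.5, 0.4, 1.2]
grip_width: 0.0198
```

Target blue (.6445, -.209): +4.9, -56.7, spin -60.4.

Call:
drive_tool(
  travel=[
    [0, 0, 4],
    [0, 0, 8],
    [0, 0, 8],
    [4.9, -56.7, 8],
    [4.9, -56.7, 8],
    [4.9, -56.7, 8],
    [4.9, -56.7, 8],
    [4.9, -56.7, 8],
    [4.9, -56.7, 8],
    [4.9, -56.7, 8],
    [4.9, -56.7, 8],
    [4.9, -56.7, 8],
    [4.9, -56.7, 8],
    [4.9, -56.7, 8],
    [4.9, -56.7, 8],
    [4.9, -56.7, 8],
    [4.9, -56.7, 8],
    [4.9, -56.7, 8],
    [4.9, -56.7, 8],
    [4.9, -56.7, 8],
  ],
  spin=[0, 0, 0, -60.4, -60.4, -60.4, -60.4, -60.4, -60.4, -60.4, -60.4, -60.4, -60.4, -60.4, -60.4, -60.4, -60.4, -60.4, -60.4, -60.4],
)

```text
t: 19.98
position: [0.6442, -0.2081, 0.1814]
tcp_rot: [[-0.995, -0.0, 0.104], [-0.104, 0.001, -0.995], [0.0, -1.0, -0.001]]
wrist_force: [0.0, 0.4, -0.8]
grip_width: 0.0193
```

```bash
python3 st.py wrist:w8
```

```text
19.9833 [ 0.6442 -0.2081  0.1814] tilt [-1.e-04  7.e-04 -1.e+00] jaw -84.04 w 0.01927007796514592 F [ 0.01  0.35 -0.81]
```

View pics/w8.png

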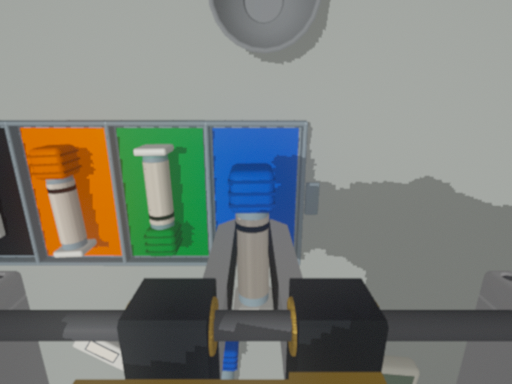

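Call:
drive_tool(
  travel=[
    [0, 0, -3],
    [0, 0, -6],
    [0, 0, -7.2],
    [0, 0, -7.2],
    [0, 0, -7.2],
    [0, 0, -7.2],
  ],
  spin=[0, 0, 0, 0, 0, 0],
)

```text
t: 20.53
position: [0.6446, -0.2081, 0.1104]
tcp_rot: [[-0.995, 0.001, 0.104], [-0.104, 0.0, -0.995], [-0.001, -1.0, 0.0]]
wrist_force: [0.4, -0.9, 0.7]
grip_width: 0.0193
```

Call:
drive_tool(
  travel=[
    [0, 0, 0],
    [0, 0, 0],
    [0, 0, 0],
    [0, 0, 0],
    [0, 0, 3],
    [0, 0, 6],
    [0, 0, 10],
    [0, 0, 12],
    [-3, -5, 14],
    [-10, -16, 14],
    [-20, -32, 14],
    [-20, -32, 14],
    [-20, -32, 14],
    [-20, -32, 14],
    [-20, -32, 14],
    [-20, -32, 14],
    [-20, -32, 14],
    [-20, -32, 14],
  ],
  spin=[0, 0, 0, 0, 0, 0, 0, 0, 0, 0, 0, 0, 0, 0, 0, 0, 0, 0],
  grip=0.42,
)

```text
t: 22.03
position: [0.4377, -0.5357, 0.2502]
tcp_rot: [[-0.995, -0.002, 0.095], [-0.095, -0.003, -0.995], [0.002, -1.0, 0.003]]
wrist_force: [-1.5, -0.6, -0.2]
grip_width: 0.0397
```

```bash
python3 st.py top:t9 side:s9
python3 - <<'E'
from h import *
im=cv2.imread('pics/t9.png');cv2.imwrite('pics/t9b.png',cv2.resize(im[125:275,215:415],None,fx=4,fy=4,interpolation=cv2.INTER_CUBIC))
E
```

```text
22.0333 [ 0.4377 -0.5357  0.2502] tilt [-0.0021 -0.0033 -1.    ] jaw -84.55 w 0.03972979063298692 F [-1.49 -0.58 -0.19]
```

View pics/t9b.png

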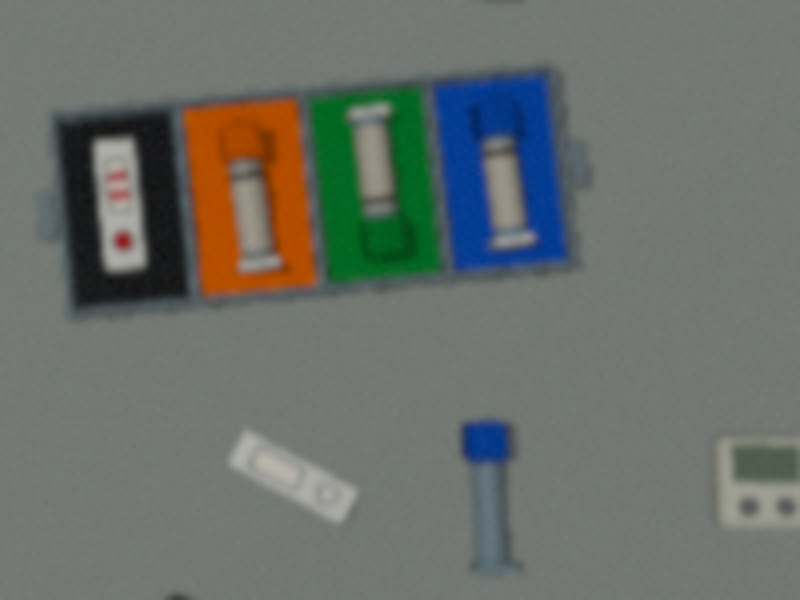

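View pics/s9.png

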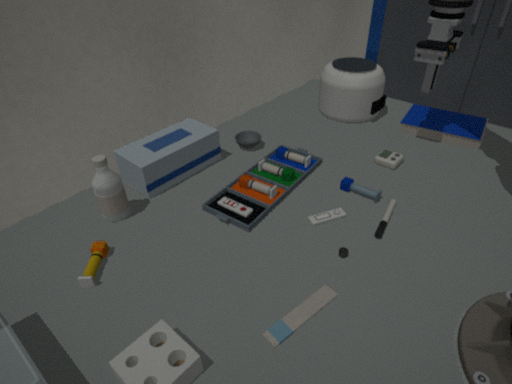

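Call:
drive_tool(
  travel=[
    [0, 0, 0],
    [0, 0, 0],
    [0, 0, 0],
    [0, 0, 0],
    [0, 0, 0],
    [0, 0, 0],
  ],
  spin=[0, 0, 0, 0, 0, 0],
)

```text
t: 22.63
position: [0.4446, -0.5284, 0.2498]
tcp_rot: [[-0.995, 0.0, 0.104], [-0.104, 0.0, -0.995], [-0.0, -1.0, -0.0]]
wrist_force: [-0.4, -0.9, -0.1]
grip_width: 0.0395
```

```bash
python3 -c "
from station import manip
print(manip.get_state()['t'],manip.hand_in())"
```

```text
the job is handed in; nothing more can be done
22.6333 None
```

I put the used cassette in the black bay, face up, and laid the green, orange and blue labelled tubes in the bays of their cap colours. I then backed the arm clear and handed in at about 22.6 s.

The last top and side pictures show all four items flat, lengthwise and near the middle of their bays. The bare tube and the unused cassette look to be where they started. I judged these final positions by eye and did not measure them. No check failed or disagreed, and the wrist force stayed within about 2 N in every reading I took.

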